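Push test on a freshly pressed badge

TASK

Test the badge that sits in the round nest: first turn the knob on top of the push gauge back (anticlockwise) until the maximum hand is at its zero stop, then lift the gauge out of its rest and, holding it upright, press its plunger on the pen ring in the middle of the badge with about 6 newtons, without ever going past 8. Finish while still holding the gauge there with that steady push, the badge lying in its nest, and leave the other things on the table where they are.

Things in the scene. Friction and masses are not known exactly. Their poses are not given: they have to be found in the camera images.
- push_gauge: Hand-held push-force gauge, about 0.3 kg, upright in its rest. Round dark head 56 mm across, 24 mm thick, dial up; below it a square aluminium barrel 22 x 22 mm, 45 mm long, then a sprung plunger. Origin on the axis at the head's underside (glass 24 mm, knob's top 39 mm above, plunger tip 67 mm below); z up the axis, x and y square to the barrel's faces. Grasp from above round the head.
- dial (a point): Middle of the gauge's dial, 18 mm above the gauge's origin. It reads 0 to 10 N clockwise over 270 degrees, a long mark every newton (27 degrees); zero lies 135 degrees anticlockwise (from above) of the gauge's x axis. The thin load hand follows the plunger; it pushes the broad, shorter maximum hand ahead of it, which stays at the highest reading.
- knob_grip (a point): Middle of the gauge's reset knob, on the axis 32 mm above the gauge's origin: a ribbed upright black cylinder 18 mm across and 14 mm tall (7 mm above and below this point), 1 mm above the glass. A white line on its top points the way of the maximum hand. Turns very easily (0.0015 N m) and stays where it is left.
- max_hand (a joint): Angle of the knob and of the maximum hand fixed to it, rad: 0 at the zero stop, growing clockwise seen from above, 0.471 per newton, 4.71 at 10 N. Starts anywhere from 1.0 to 2.4 (an old reading); counts as zero below 0.1. The rest keeps the gauge from turning along.
- plunger (a joint): How far the gauge's plunger is pushed in, m: 0 free, 0.0125 at its inner stop. Its spring gives 0.8 N per mm (6 N at 0.0075), which the load hand shows. Carrying the maximum hand along adds up to 0.6 N.
- gauge_tip (a point): Lowest point of the plunger, a steel ball tip 11 mm across, on the gauge's axis; 67 mm below the gauge's origin while the plunger is free.
- gauge_rest: Fixed rest: dark base plate 90 x 76 x 8 mm, column on its +x side, and a 40 x 40 mm collar, 14 mm thick, its top 84 mm above the origin. The barrel hangs in the collar's 24 mm square hole, the head lies on the collar; lift the gauge straight up 70 mm to clear it. Origin under the hole on the base's underside; z up. Room for fingers below the head at +y and -y of the collar.
- test_nest: Fixed round grey puck, 68 mm across its foot and 62 mm above, 24 mm tall, with a round seat 4 mm deep and 40 mm across in its top. Origin at the centre of its underside, z up; the seat's floor is 20 mm above it.
- test_badge: Loose round can badge 38 mm across and 6 mm tall, lying face up in the nest's seat; other badges, printed, lie about on the table. Origin at the centre of its underside, z up. Its domed face is plain white.
- badge_mark (a point): The middle of the badge's dome, 6 mm above its underside, where a black pen ring 9 mm across is drawn: the spot to press.
- eraser: Bystander: eraser 43 x 19 x 12 mm lying on the mat between the gauge and the nest. Origin under its centre.
- stamp: Bystander: wooden rubber stamp with a turned handle, 30 x 30 x 53 mm, standing at the far edge of the mat. Origin under its centre.
- ink_pad: Bystander: stamp pad 77 x 54 x 16 mm lying right of the mat. Origin under its centre.
- glue_stick: Bystander: glue stick 26 mm across and 90 mm tall, standing left behind the mat. Origin under its centre.
- marker_6: Bystander: marker pen 135 x 15 x 16 mm lying on the paper at the right. Origin near its middle, on its underside.

How it is judged (in metres and radians):
On the way, in this order (a step that is already met when the one before it is completed fails the run):
1. the maximum hand is turned back to its zero stop (value of joint max_hand below 0.1 rad), for 0.3 s.
2. the gauge is lifted out of its rest by the fingers (z of gauge_tip in the frame of gauge_rest above 0.088 m and contact force between the fingers and push_gauge above 2 N), for 0.1 s.
At the end, for the whole second after the job is handed in: Fingers hold the gauge, upright within 0.1 rad and still, its tip within 5 mm of the ring's middle and pushing the badge with 4 to 8 N; the maximum hand, carried up by this push, stands at 1.8 to 4.0 rad; the badge lies flat in its seat; neither nest nor rest bears on the gauge (contact force between push_gauge and test_badge between 4 and 8 N and value of joint max_hand between 1.8 and 4 rad and horizontal distance between gauge_tip and badge_mark below 0.005 m and distance between gauge_tip and badge_mark below 0.007 m and angle between push_gauge's own z axis and vertical below 0.1 rad and height (world z) of push_gauge above 0.06 m and linear speed of push_gauge below 0.02 m/s and contact force between the fingers and push_gauge above 2 N and contact force between push_gauge and test_nest below 0.2 N and contact force between push_gauge and gauge_rest below 0.2 N and horizontal distance between test_badge and test_nest below 0.004 m and z of test_badge in the frame of test_nest below 0.022 m and angle between test_badge's own z axis and vertical below 0.06 rad); the arm keeps its last pose, push and grip.
It fails at once if a bystander is moved by more than 3 cm (distance of any of eraser, stamp, ink_pad, glue_stick, marker_6 from where it was at the start of the episode above 0.03 m).
It also fails if it takes over 64 s, if anything falls off the work surface, if the arm or the gripper's body presses on something with over 40 N, if the wrist force passes 120 N, or if a joint passes its speed limit or range.

ROBOT

A 6-joint arm with a two-finger parallel gripper is mounted at the origin on a cart in front of the work surface, level with it; the furniture and walls round the work are solid. World frame = base frame: x ahead of the robot, y to its left, z up, the work surface at z = 0. Lengths are in mm, angles in rad, forces in N, time in s.
With the tool pointing down it reaches from about 350 to 775 mm from the base axis. Payload 7.3 kg.
Tool frame: the origin (TCP) lies at the very end of the fingers, on their centre line; the grasp point (between the pads) lies 19 mm behind it; z points along the fingers, y is the line along which they close (so a half turn about z gives the same grasp; the last joint's range is limited). The gripper opens to 92 mm and grips with 3 to 60 N. Pads are 19 mm wide; open, the fingers measure 130 mm over their backs; the gripper's body (75 mm by 190 mm) begins 47 mm behind the grasp point.
Start: joints at [-1.333, 0.342, 1.524, -0, 1.275, -0.146], TCP at [196.608, -486.819, 199.241] pointing down, gripper open.
Joint ranges: [-2.53, 2.53], [-0.77, 2.02], [0.04, 2.7], [-1, 4.14], [0.28, 2.66], [-3.11, 3.11]. Speed limits (rad/s): [2.57, 2.57, 3.14, 3.14, 3.14, 3.14].

INTERFACE

Orientations are given as [roll, pitch, yaw] about the fixed x, y, z axes, in that order (R = Rz(yaw) Ry(pitch) Rx(roll)).
In Python, from plant import bot gives the robot as it stands.
- The arm moves only by the tool jog_arm, never from a script. Its argument "targets" is a list of rows, each an object with "xyz": the shift along the tool's x, y, z as a fraction of full scale, a list of three; "spin": the turn about the tool's z as a fraction of full scale. In form: [{"xyz": [x, y, z], "spin": spin}, ...]. A call has exactly 10 rows; each row shifts and turns the commanded pose from where the row before left it, along the tool's axes as they then stand; what a row does not reach is not made up. Full scale, the value 1, is 80 mm for a shift and 0.1 rad for a turn. A row lasts 1/8 s, in which the tool goes at most 62.5 mm and 10.7 degrees, less where a joint would pass 70% of its speed; a pose out of reach is approached as far as the arm can. A call with a number of a shift or a turn outside -1 to 1 is refused whole. A call with a gripper value outside its range is refused whole. "gripper" is the opening in per cent of the stroke, from 0 (shut) to 100 (fully open), set as the call begins (left out, the last holds). The fingers move at their own pace and stop on an object; the grip force is fixed at half the most. Time passes only in rows, so rows that do not move let the fingers close, or fill a call up. It gives the time, the measured TCP pose, the force, the opening and the grip force at its end, in the units of the state.
- bot.get_obs(): the state, without advancing time (a new reading comes with each control period).
- bot.capture(name): name is "scene" or "top" or "wrist"; returns the picture (400x640x3 uint8, blue, green, red); there is no depth.
- bot.get_calibration(name): a dict with "vfov" (degrees; the focal length in pixels is half the picture's height over the tangent of half this angle, whatever the lens; pixels are square), "cx", "cy" (the principal point, pixels), "k1" (the pictures are not rectified: a ray, as slopes to the right and down, at radius r is drawn at 1 + k1 r^2 times it, then the intrinsics apply), "eye" and "rotation" of the camera in the world. Camera axes: x right, y down, z forward; pixel columns grow to the right and rows downward; lengths in mm; the calibration is good to about 2 mm. A picture is of the moment at which its call begins: read the wrist's pose just before it. get_calibration takes no time and is no camera call; for the wrist camera it gives the pose at the moment of the call.
- bot.close_job(): hands the job in; it is judged then, once.
The state is a dict: "time": time; "joint_positions": joint angles; "dq": joint speeds; "tau": joint torques, N m; "tool_pos": TCP position; "tcp_rot": TCP orientation; "contact_force": force on the tool from outside, world axes, zero at the start; "moment": the same for the moment, N m; "grip_width": finger opening in mm; "finger_force": force on a finger pad.
Only numpy, scipy, OpenCV 4.12 (cv2) and the standard library are available. Lean on these libraries where they do the work, as an engineer would, in place of code of your own. Each camera call takes 0.05 s, during which the arm holds its last target. There are 200 camera calls.

## Working session

There is one attempt and no reset: what is moved stays moved. The work goes in short steps, Python scripts to look and compute and a tool call to move; the robot and the scene stay as the last step left them, time stands still between calls to the robot, and variables do not carry over. Pictures are saved under pics/ and viewed, at most 10 in all, crops included, and the job is handed in when it is done.

Besides the shell and the picture viewer there is one more tool, called as name([rows], argument=value, ...), one row to a line, values as JSON. jog_arm: Moves the arm, as the interface text tells. Shift numbers are shares of 80 mm and turn numbers shares of 0.1 rad, none past 1 either way. Its arguments: {"type":"object","properties":{"targets":{"type":"array","items":{"type":"object","properties":{"xyz":{"type":"array","items":{"type":"number"}},"spin":{"type":"number"}}}},"gripper":{"type":"number"}},"required":["targets"]}

```bash
mkdir -p pics; ls; cat > h.py <<'E'
from plant import bot
import numpy as np, cv2
def ray(c,u,v):
    f=200/np.tan(np.radians(c["vfov"]/2)); d=np.array([(u-c["cx"])/f,(v-c["cy"])/f])
    s=d.copy()
    for _ in range(30): s=d/(1+c["k1"]*(s@s))
    R=np.array(c["rotation"]); return np.array(c["eye"]),R@np.array([s[0],s[1],1])
def onz(c,u,v,z):
    e,d=ray(c,u,v); return e+d*(z-e[2])/d[2]
def proj(c,p):
    f=200/np.tan(np.radians(c["vfov"]/2)); q=np.array(c["rotation"]).T@(np.array(p,float)-np.array(c["eye"]))
    s=q[:2]/q[2]; s=s*(1+c["k1"]*(s@s)); return s*f+[c["cx"],c["cy"]]
E
python3 - <<'E'
from h import *
a=bot.capture("scene");b=bot.capture("top")
cv2.imwrite("pics/a.png",a);cv2.imwrite("pics/b.png",b)
for n in("scene","top","wrist"):print(n,bot.get_calibration(n))
print(bot.get_obs())
E
```

```text
pics
scene {'vfov': 42.223242678273785, 'cx': 315.44211115467397, 'cy': 196.37992160595638, 'k1': -0.13678601956896114, 'eye': array([-225.59949892,  525.49979917,  943.24705932]), 'rotation': array([-2.35588188,  0.01639899, -2.15989636])}
top {'vfov': 43.10598563341971, 'cx': 321.104248295074, 'cy': 201.18875970346576, 'k1': 0.015402517501310222, 'eye': array([ 284.60566854,   78.15253934, 1491.66213668]), 'rotation': array([-2.98227459, -0.00495337, -1.57058385])}
wrist {'vfov': 70.6044960273873, 'cx': 316.4063240258522, 'cy': 199.65276960968822, 'k1': -0.04251396139226429, 'eye': array([ 267.75718473, -459.3697317 ,  384.27434367]), 'rotation': array([ 2.85616920e+00,  1.43052699e-03, -1.18610060e+00])}
{'time': 0.1, 'joint_positions': array([-1.33300833e+00,  3.42669666e-01,  1.52491655e+00, -1.20157568e-05,
        1.27543469e+00, -1.46018191e-01]), 'dq': array([ 9.69429268e-04, -1.72832306e-03, -1.68287974e-03,  6.21004105e-04,
       -7.22985827e-05,  2.94927463e-06]), 'tau': array([ 1.38648771e-03, -4.32004917e+01, -2.44695103e+01,  7.18436181e-02,
        5.25247701e-02, -7.28361670e-05]), 'tool_pos': array([ 196.49763922, -486.3967969 ,  198.60760471]), 'tcp_rot': array([-3.14017793e+00, -1.96442254e-04,  3.83809559e-01]), 'contact_force': array([0.21451565, 0.8002524 , 0.38234356]), 'moment': array([0.02229074, 0.03880414, 0.02564439]), 'finger_force': 0.0, 'grip_width': 91.74225651296366}
```

View pics/b.png

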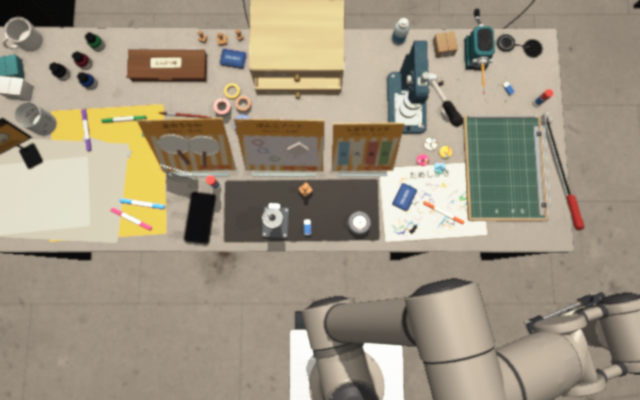

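View pics/a.png

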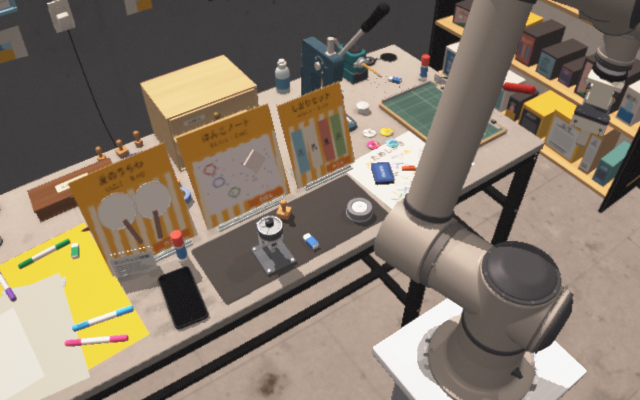

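Top view: gauge at about (272,215), nest (359,222), eraser (307,227), with upright signs behind the mat. The scene view agrees, with the gauge knob at about (268,223) and the nest at (359,208).

```bash
sed -i 's/^import numpy.*/&\nfrom scipy.spatial.transform import Rotation as Ro/; s/np.array(c\["rotation"\])/Ro.from_euler("xyz",c["rotation"]).as_matrix()/' h.py
python3 - <<'E'
from h import *
t=bot.get_calibration("top");s=bot.get_calibration("scene")
print("gauge top",onz(t,272,214,108),"scene",onz(s,268,228,108))
print("nest top",onz(t,359,222,26),"scene",onz(s,360,208,26))
print("eraser",onz(t,307,227,12),"mat",onz(t,225,240,0),onz(t,380,180,0))
print("sign bottoms",onz(t,240,172,0),onz(t,320,172,0), "sign top", onz(s,285,112,150))
print("wrist R",Ro.from_euler("xyz",bot.get_calibration("wrist")["rotation"]).as_matrix())
a=cv2.imread("pics/b.png")[165:260,210:400]
cv2.imwrite("pics/c.png",cv2.resize(a,None,fx=4,fy=4,interpolation=cv2.INTER_CUBIC))
E
```

```text
gauge top [471.05615327 206.6078507  108.        ] scene [455.02935616 210.28059124 108.        ]
nest top [458.8183546  -39.47058168  26.        ] scene [450.4095817  -39.36922066  26.        ]
eraser [445.5900952  112.25517971  12.        ] mat [408.32790487 353.60518164   0.        ] [ 588.95656842 -106.15269499    0.        ]
sign bottoms [612.96432846 314.78198796   0.        ] [613.31352499  74.15893997   0.        ] sign top [745.43999527 -12.33599794 150.        ]
wrist R [[ 0.37527674 -0.88926095 -0.26150017]
 [-0.92691171 -0.3604677  -0.10439212]
 [-0.00143053  0.28156351 -0.95954153]]
```

View pics/c.png

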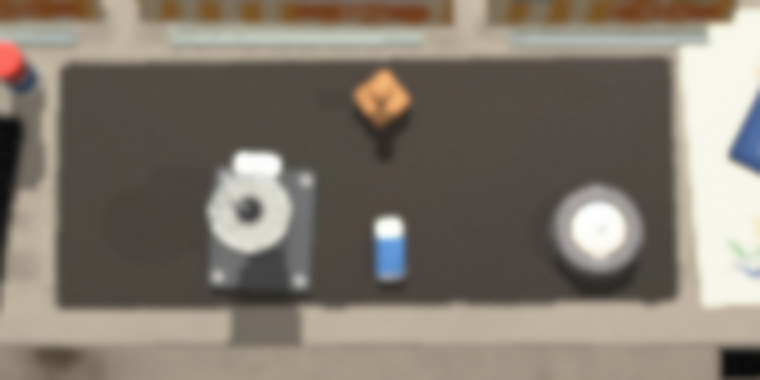

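jog_arm([
  {"xyz": [0, 0, -0.15], "spin": 0.96},
  {"xyz": [0, 0, -0.15], "spin": 0.96},
  {"xyz": [0, 0, -0.15], "spin": 0.96},
  {"xyz": [0, 0, -0.15], "spin": 0.96},
  {"xyz": [0.5, -0.5, 0], "spin": 0},
  {"xyz": [0.5, -0.5, 0], "spin": 0},
  {"xyz": [0.5, -0.5, 0], "spin": 0},
  {"xyz": [0.5, -0.5, 0], "spin": 0},
  {"xyz": [0.5, -0.5, 0], "spin": 0},
  {"xyz": [0.5, -0.5, 0], "spin": 0},
], gripper=100)

```text
time: 1.35
tool_pos: [437.6, -245.3, 247.0]
tcp_rot: [-3.142, 0.0, -0.0]
contact_force: [-0.3, -0.9, -0.4]
grip_width: 91.7
finger_force: 0.0
```

jog_arm([
  {"xyz": [0.03, -0.7, 0], "spin": 0},
  {"xyz": [0.03, -0.7, 0], "spin": 0},
  {"xyz": [0.03, -0.7, 0], "spin": 0},
  {"xyz": [0.03, -0.7, 0], "spin": 0},
  {"xyz": [0.03, -0.7, 0], "spin": 0},
  {"xyz": [0.03, -0.7, 0], "spin": 0},
  {"xyz": [0.03, -0.7, 0], "spin": 0},
  {"xyz": [0.03, -0.7, 0], "spin": 0},
  {"xyz": [0, 0, 0.5], "spin": 0},
  {"xyz": [0, 0, 0.5], "spin": 0},
])

```text
time: 2.6
tool_pos: [455.6, 202.1, 166.0]
tcp_rot: [3.142, -0.0, 0.002]
contact_force: [0.3, 0.6, 0.5]
grip_width: 91.8
finger_force: 0.0
```

```bash
python3 - <<'E'
from h import *
c=bot.get_calibration("wrist");w=bot.capture("wrist");cv2.imwrite("pics/w1.png",w)
print(bot.get_obs()["tool_pos"],c["eye"],c["rotation"]);p=proj(c,[457,207,115]);print(p)
x,y=int(p[0]),int(p[1]);x0,y0=x-75,max(0,y-75)
print(x0,y0);k=cv2.resize(w[y0:y0+120,x0:x0+150],None,fx=5,fy=5,interpolation=cv2.INTER_CUBIC);cv2.imwrite("pics/w1c.png",k)
E
```

```text
[452.41406817 200.76691861 160.72255098] [532.27890681 201.04334871 351.65879068] [ 2.85627949e+00  2.79234193e-05 -1.56796414e+00]
[309.39514596 206.03417666]
234 131
```

View pics/w1c.png

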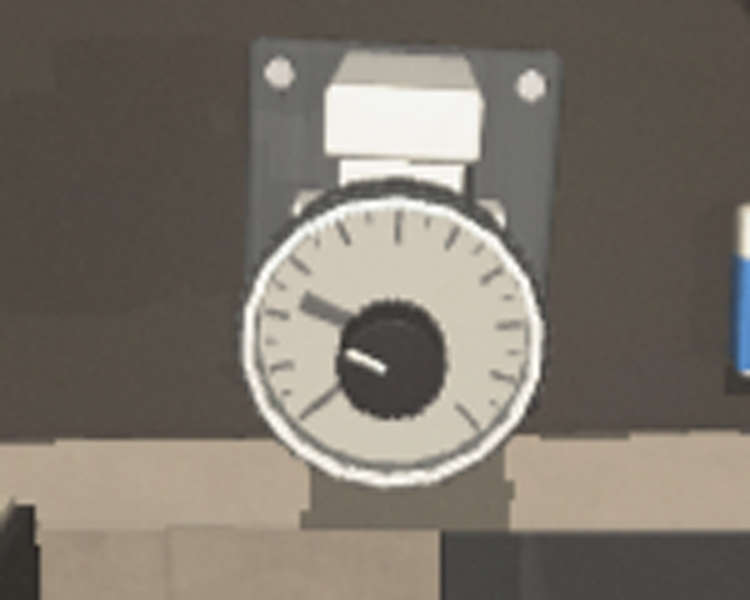

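The gauge sits upright with its x axis up the picture. The dial centre is at crop (394,342), zero at lower left (300,415), the load hand at zero, the maximum hand at (305,300) and the white knob line from (383,370) to (348,353).

```bash
python3 - <<'E'
from h import *
c=bot.get_calibration("wrist");w=cv2.imread("pics/w1.png")
P=lambda u,v,z:onz(c,234+(u-2)/5,131+(v-2)/5,z)
# ring extents in crop
m=(w.min(2)>215).astype(np.uint8);m[:165]=0;m[235:]=0;m[:,:275]=0;m[:,350:]=0
pts=cv2.findNonZero(m)[:,0];h=cv2.convexHull(pts)[:,0]
q=np.array([onz(c,u,v,108)[:2] for u,v in h]);print("ring circle",cv2.fitEllipse(q.astype(np.float32)))
g=np.array(P(394,342,108));print("ring mid by eye",g)
d=P(312,303,102)[:2]; z=P(303,415,102)[:2]; 
a=lambda v:np.arctan2(v[1],v[0])
cc=g[:2]
print("zero dir deg",np.degrees(a(z-cc)),"hand",np.degrees(a(d-cc)))
l1,l2=P(383,370,123),P(348,353,123);print("line",np.degrees(a((l2-l1)[:2])), l1,l2)
print("knob sides",P(337,365,123),P(447,365,123),"bottom",P(393,420,123))
print("post corners yaw", [P(u,v,8)[:2] for u,v in((260,40),(560,55))],"post", P(325,88,90),P(483,95,90))
E
```

```text
ring circle ((461.436767578125, 203.0447235107422), (51.826107025146484, 58.6915168762207), 86.02404022216797)
ring mid by eye [459.25449933 202.88968418 108.        ]
zero dir deg 133.2784115111295 hand 69.6520952690798
line 62.96229789536291 [458.92607092 204.54682141 123.        ] [461.86754563 210.31041162 123.        ]
knob sides [459.78659363 212.15519916 123.        ] [459.80720633 193.95159617 123.        ] bottom [450.12857395 202.91186116 123.        ]
post corners yaw [array([503.21346523, 235.39624859]), array([499.84918413, 164.78079225])] post [501.44215639 215.38802014  90.        ] [500.23535995 187.00120234  90.        ]
```

```bash
python3 - <<'E'
from h import *
c=bot.get_calibration("wrist");print(c["eye"],bot.get_obs()["tool_pos"])
c["eye"]=np.array([532.279,201.043,351.659]);c["rotation"]=[2.85627949e+00,2.79e-05,-1.56796414]
P=lambda u,v,z:onz(c,234+(u-2)/5,131+(v-2)/5,z)
a=lambda v:np.degrees(np.arctan2(v[1],v[0]))
g=P(394,342,108);l1,l2=P(383,370,123),P(348,353,123)
print(g,"D",P(242,342,108)-P(545,342,108),P(394,195,108)-P(394,487,108))
print("knob",P(337,365,123),P(447,365,123),P(393,420,123),a((l2-l1)[:2]),a((P(312,303,102)-g)[:2]),a((P(303,415,102)-g)[:2]))
print([P(u,v,8)[:2] for u,v in((260,40),(560,55))])
E
```

```text
[530.83792587 200.1041024  345.66582142] [452.41406817 200.76691861 160.72255098]
[461.41120257 204.44844674 108.        ] D [-0.15455331 54.47148043  0.        ] [54.69363389 -0.06335937  0.        ]
knob [461.68769131 213.90267493 123.        ] [461.74100294 195.26361055 123.        ] [451.84899902 204.42678455 123.        ] 63.12634176428431 69.48995787371533 133.08281231630923
[array([507.41845592, 237.80207346]), array([504.08156142, 165.98579575])]
```

jog_arm([
  {"xyz": [0.065, -0.04, 0.15], "spin": 0},
  {"xyz": [0, 0, 0.15], "spin": 0.2},
  {"xyz": [0, 0, 0.15], "spin": 0.2},
  {"xyz": [0, 0, 0], "spin": 0},
  {"xyz": [0, 0, 0], "spin": 0},
  {"xyz": [0, 0, 0], "spin": 0},
  {"xyz": [0, 0, 0], "spin": 0},
  {"xyz": [0, 0, 0], "spin": 0},
  {"xyz": [0, 0, 0], "spin": 0},
  {"xyz": [0, 0, 0], "spin": 0},
], gripper=45)

```text
time: 3.9
tool_pos: [461.2, 204.3, 131.2]
tcp_rot: [3.142, -0.0, -0.04]
contact_force: [0.9, -0.1, 0.8]
grip_width: 41.1
finger_force: 0.0
```

```bash
python3 - <<'E'
from h import *
for i in range(3):
  o=bot.get_obs();c=bot.get_calibration("wrist");w=bot.capture("wrist")
  print(o["time"],o["tool_pos"],c["eye"],o["tcp_rot"],o["dq"].round(3))
cv2.imwrite("pics/w2.png",w)
p=proj(c,[461,204.5,123]);print(p)
x0,y0=int(p[0])-75,max(0,int(p[1])-60);print(x0,y0)
cv2.imwrite("pics/w2c.png",cv2.resize(w[y0:y0+120,x0:x0+150],None,fx=5,fy=5,interpolation=cv2.INTER_CUBIC))
E
```

```text
3.9 [461.15847875 204.31854084 131.18344279] [537.80962301 200.06651915 316.82738252] [ 3.14150674e+00 -3.01433092e-05 -4.02211183e-02] [-0.001  0.002 -0.001 -0.001  0.001 -0.001]
3.95 [461.1440474  204.33377934 131.17859516] [537.81062247 200.06533857 316.81536156] [ 3.14151944e+00 -4.00925803e-06 -4.01799835e-02] [ 0.001  0.002  0.001 -0.     0.     0.   ]
4.0 [461.14141367 204.30678051 131.17477353] [537.81173322 200.06429678 316.8086474 ] [ 3.14150039e+00  1.38208854e-05 -4.02204247e-02] [ 0.002  0.001  0.002  0.    -0.001  0.002]
[314.48440344 225.75481685]
239 165
```

View pics/w2c.png

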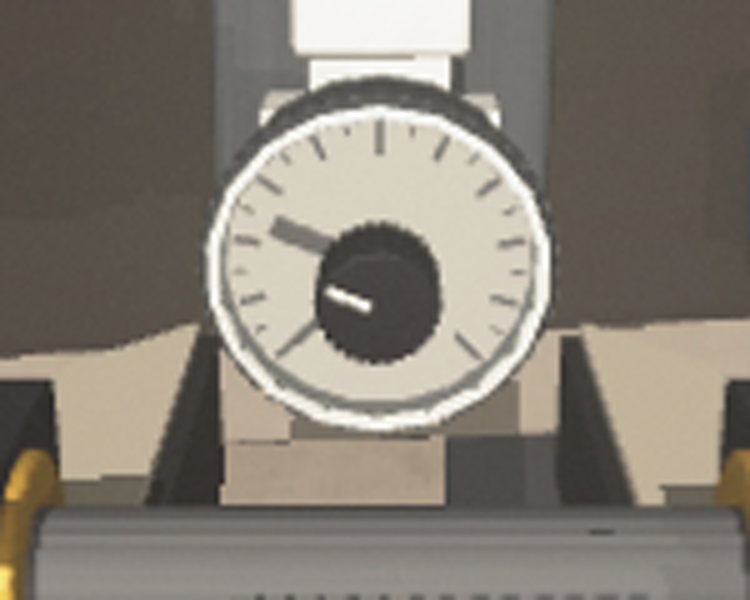

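The picture is now still: ring centre at crop (380,268), knob sides at 317 and 442, and the maximum hand just past the 2 N mark (about 1.1 rad).

```bash
python3 - <<'E'
from h import *
c=bot.get_calibration("wrist")
P=lambda u,v,z:onz(c,239+(u-2)/5,165+(v-2)/5,z)
a=lambda v:np.degrees(np.arctan2(v[1],v[0]))
g=P(380,268,108);l1,l2=P(370,306,123),P(328,291,123)
print(g,P(208,268,108)-P(552,268,108),P(380,105,108)-P(380,432,108))
k=P(317,300,123)/2+P(442,300,123)/2
print("knob",k,P(380,363,123),"line",a((l2-l1)[:2]),a((l2-k)[:2]),"hand",a((P(280,226,102)-g)[:2]),"zero",a((P(280,353,102)-g)[:2]),"5N",a((P(380,125,102)-g)[:2]))
E
```

```text
[461.41121483 204.48908231 108.        ] [ 2.12328324 54.05647534  0.        ] [54.70234319 -2.25152345  0.        ]
knob [461.9076392  204.45051306 123.        ] [451.86520258 204.79020645 123.        ] line 66.78075364899962 77.14536490176854 hand 70.60344992717879 zero 133.68348449314516 5N -2.2578719256483675
```

jog_arm([
  {"xyz": [0, 0, 0.08], "spin": 0},
  {"xyz": [0, 0, 0.08], "spin": 0},
  {"xyz": [0, 0, 0.08], "spin": 0},
  {"xyz": [0, 0, 0], "spin": 0},
  {"xyz": [0, 0, 0], "spin": 0},
  {"xyz": [0, 0, 0], "spin": 0},
  {"xyz": [0, 0, 0], "spin": 0},
  {"xyz": [0, 0, 0], "spin": 0},
  {"xyz": [0, 0, 0], "spin": 0},
  {"xyz": [0, 0, 0], "spin": 0},
])

```text
time: 5.3
tool_pos: [461.2, 204.3, 112.0]
tcp_rot: [3.142, -0.0, -0.04]
contact_force: [-0.4, -0.3, 0.1]
grip_width: 41.4
finger_force: 0.0
```

jog_arm([
  {"xyz": [0, 0, 0], "spin": 0},
  {"xyz": [0, 0, 0], "spin": 0},
  {"xyz": [0, 0, 0], "spin": 0},
  {"xyz": [0, 0, 0], "spin": 0},
  {"xyz": [0, 0, 0], "spin": 0},
  {"xyz": [0, 0, 0], "spin": 0},
  {"xyz": [0, 0, 0], "spin": 0},
  {"xyz": [0, 0, 0], "spin": 0},
  {"xyz": [0, 0, 0], "spin": 0},
  {"xyz": [0, 0, 0], "spin": 0},
], gripper=0)

```text
time: 6.55
tool_pos: [461.2, 204.3, 112.0]
tcp_rot: [3.142, -0.0, -0.04]
contact_force: [0.3, 0.8, -0.4]
grip_width: 0.1
finger_force: 0.0
```

```bash
python3 - <<'E'
from h import *
o=bot.get_obs();w=bot.capture("wrist");print(o["finger_force"],o["grip_width"],o["contact_force"])
cv2.imwrite("pics/w3.png",cv2.resize(w[150:400,180:460],None,fx=2.4,fy=2.4,interpolation=cv2.INTER_CUBIC))
E
```

```text
0.0 0.09214596651154741 [ 0.34280019  0.75434584 -0.43882525]
```

View pics/w3.png

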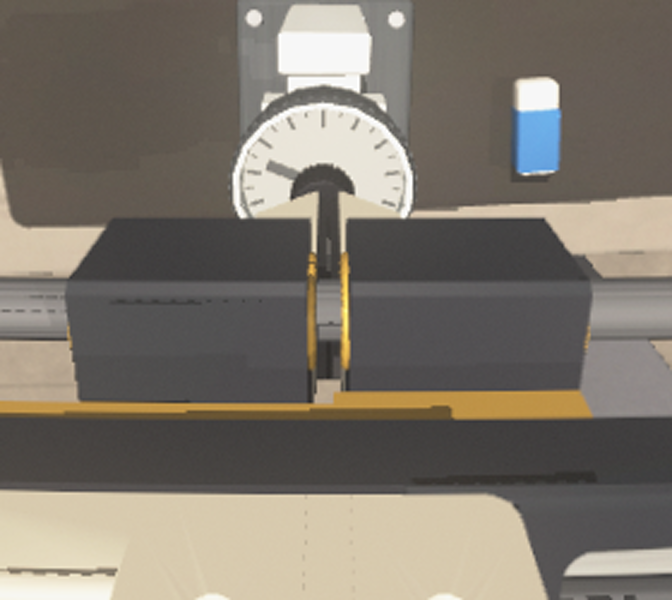

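```bash
python3 - <<'E'
from h import *
c=bot.get_calibration("wrist")
for p in([461,204.3,112],[470.7,204.3,112],[451.5,204.3,112],[461,204.5,123],[470.2,204.5,109],[470.2,204.5,123],[489.2,204.5,108],[489.2,204.5,84],[461,204.3,131],[470.7,204.3,131]):
  q=proj(c,p);print(p,q,(q-[180,150])*2.4)
E
```

```text
[461, 204.3, 112] [314.68710592 230.03691395] [323.24905421 192.08859347]
[470.7, 204.3, 112] [314.11642816 217.13992908] [321.87942757 161.1358298 ]
[451.5, 204.3, 112] [315.23094004 242.31575412] [324.55425609 221.55780989]
[461, 204.5, 123] [314.29328571 236.35823041] [322.3038857  207.25975299]
[470.2, 204.5, 109] [313.8966938  216.37019911] [321.35206512 159.28847786]
[470.2, 204.5, 123] [313.71612944 223.5385617 ] [320.91871066 176.49254809]
[489.2, 204.5, 108] [312.76254039 190.04793289] [318.63009693  96.11503894]
[489.2, 204.5, 84] [313.14707493 182.32840549] [319.55297984  77.58817319]
[461, 204.3, 131] [314.51480182 241.39445061] [322.83552436 219.34668147]
[470.7, 204.3, 131] [313.88309399 227.37058113] [321.31942557 185.68939472]
```

```bash
python3 - <<'E'
from h import *
a=cv2.imread("pics/a.png");n=bot.capture("scene");cv2.imwrite("pics/a2.png",n)
f=lambda i:cv2.resize(i[195:280,240:305],None,fx=6,fy=6,interpolation=cv2.INTER_CUBIC)
cv2.imwrite("pics/s.png",np.hstack([f(a),f(n)]))
s=bot.get_calibration("scene")
for p in([461.4,204.5,108],[461.4,204.5,123],[461.2,204.3,112]): print((proj(s,p)-[240,195])*6)
E
```

```text
[172.98930307 180.33147938]
[169.60627413 152.36237445]
[172.84998467 173.03212632]
```

View pics/s.png

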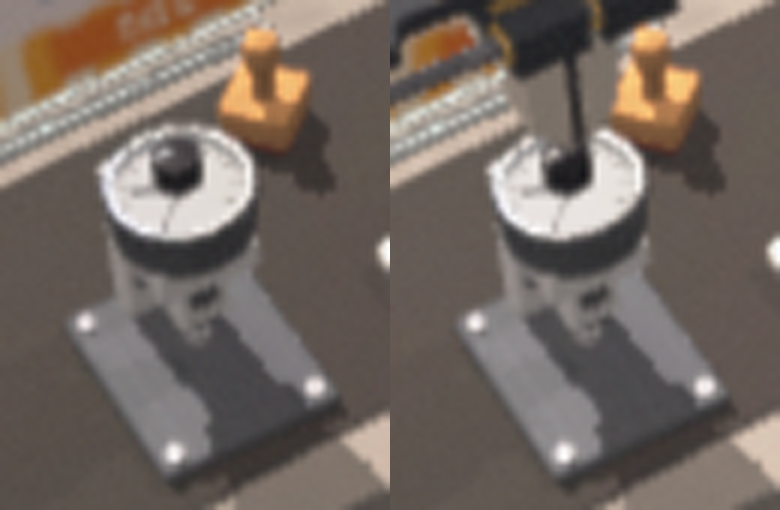

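The ring's height agrees between the two cameras, so z = 108 is right. In the scene view the closed fingertips sit just on top of the knob, about 12 mm higher than the TCP says, so I'll descend carefully while watching the force.

jog_arm([
  {"xyz": [0, 0, 0], "spin": 0},
  {"xyz": [0, 0, 0], "spin": 0},
  {"xyz": [0, 0, 0], "spin": 0},
  {"xyz": [0, 0, 0], "spin": 0},
  {"xyz": [0, 0, 0], "spin": 0},
  {"xyz": [0, 0, 0.025], "spin": 0},
  {"xyz": [0, 0, 0.015], "spin": 0},
  {"xyz": [0, 0, 0], "spin": 0},
  {"xyz": [0, 0, 0], "spin": 0},
  {"xyz": [0, 0, 0], "spin": 0},
], gripper=45)

```text
time: 7.9
tool_pos: [461.2, 204.3, 108.8]
tcp_rot: [3.142, -0.0, -0.04]
contact_force: [-0.4, 0.9, -0.1]
grip_width: 41.0
finger_force: 0.0
```

jog_arm([
  {"xyz": [0, 0, 0.01], "spin": 0},
  {"xyz": [0, 0, 0.01], "spin": 0},
  {"xyz": [0, 0, 0], "spin": 0},
  {"xyz": [0, 0, 0], "spin": 0},
  {"xyz": [0, 0, 0], "spin": 0},
  {"xyz": [0, 0, 0], "spin": 0},
  {"xyz": [0, 0, 0], "spin": 0},
  {"xyz": [0, 0, 0], "spin": 0},
  {"xyz": [0, 0, 0], "spin": 0},
  {"xyz": [0, 0, 0], "spin": 0},
])

```text
time: 9.15
tool_pos: [461.2, 204.3, 107.2]
tcp_rot: [3.141, -0.0, -0.04]
contact_force: [1.0, -1.5, 0.4]
grip_width: 41.7
finger_force: 0.0
```

jog_arm([
  {"xyz": [0, 0, 0.02], "spin": 0},
  {"xyz": [0, 0, 0.01], "spin": 0},
  {"xyz": [0, 0, 0.01], "spin": 0},
  {"xyz": [0, 0, 0], "spin": 0},
  {"xyz": [0, 0, 0], "spin": 0},
  {"xyz": [0, 0, 0], "spin": 0},
  {"xyz": [0, 0, 0], "spin": 0},
  {"xyz": [0, 0, 0], "spin": 0},
  {"xyz": [0, 0, 0], "spin": 0},
  {"xyz": [0, 0, 0], "spin": 0},
])

```text
time: 10.4
tool_pos: [461.1, 204.3, 104.0]
tcp_rot: [3.142, -0.0, -0.04]
contact_force: [-0.5, -0.5, -0.6]
grip_width: 41.2
finger_force: 0.0
```

```bash
python3 - <<'E'
from h import *
w=bot.capture("wrist");cv2.imwrite("pics/w4.png",w);n=bot.capture("scene");cv2.imwrite("pics/a3.png",n)
f=lambda i:cv2.resize(i[185:270,235:310],None,fx=5,fy=5,interpolation=cv2.INTER_CUBIC)
k=cv2.resize(w[190:275,240:390],None,fx=2.5*2,fy=5,interpolation=cv2.INTER_CUBIC)
cv2.imwrite("pics/s4.png",cv2.resize(np.hstack([f(n),k]),None,fx=.7,fy=.7))
E
```

```text
(no output)
```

View pics/s4.png

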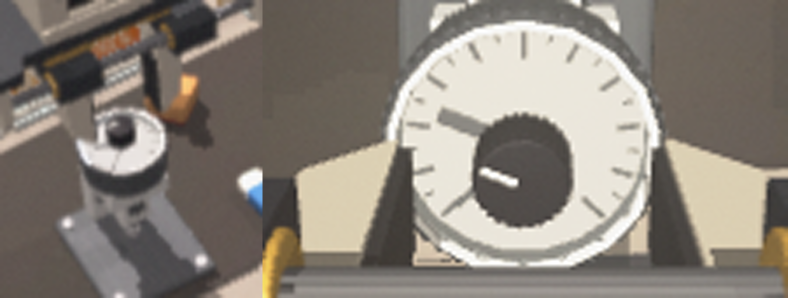

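jog_arm([
  {"xyz": [0, 0, 0.01], "spin": 0},
  {"xyz": [0, 0, 0.01], "spin": 0},
  {"xyz": [0, 0, 0.01], "spin": 0},
  {"xyz": [0, 0, 0.01], "spin": 0},
  {"xyz": [0, 0, 0.01], "spin": 0},
  {"xyz": [0, 0, 0.01], "spin": 0},
  {"xyz": [0, 0, 0.01], "spin": 0},
  {"xyz": [0, 0, 0], "spin": 0},
  {"xyz": [0, 0, 0], "spin": 0},
  {"xyz": [0, 0, 0], "spin": 0},
])

```text
time: 11.75
tool_pos: [461.2, 204.3, 98.4]
tcp_rot: [3.141, -0.0, -0.04]
contact_force: [0.4, -0.2, -0.2]
grip_width: 41.2
finger_force: 0.0
```

jog_arm([
  {"xyz": [0, 0, 0], "spin": 0},
  {"xyz": [0, 0, 0], "spin": 0},
  {"xyz": [0, 0, 0], "spin": 0},
  {"xyz": [0, 0, 0], "spin": 0},
  {"xyz": [0, 0, 0], "spin": 0},
  {"xyz": [0, 0, 0], "spin": 0},
  {"xyz": [0, 0, 0], "spin": 0},
  {"xyz": [0, 0, 0], "spin": 0},
  {"xyz": [0, 0, 0], "spin": 0},
  {"xyz": [0, 0, 0], "spin": 0},
], gripper=10)

```text
time: 13.0
tool_pos: [461.1, 204.3, 98.4]
tcp_rot: [3.141, -0.0, -0.04]
contact_force: [-0.9, 0.8, -0.2]
grip_width: 9.4
finger_force: 0.0
```

```bash
python3 - <<'E'
from h import *
o=bot.get_obs();print(o["grip_width"],o["finger_force"],o["tool_pos"],o["contact_force"])
s=bot.get_calibration("scene")
e,d=ray(s,264,226.4);p=e+d*(461-e[0])/d[0];print("left tip at x=461",p, "at y=225",e+d*(225-e[1])/d[1])
E
```

```text
9.40924447515037 0.0 [461.13600916 204.32181674  98.37910975] [-0.8882906   0.80908319 -0.16053041]
left tip at x=461 [461.         216.46029739 111.58749544] at y=225 [442.02716482 225.         134.56878199]
```

jog_arm([
  {"xyz": [0, 0, 0], "spin": 0},
  {"xyz": [0, 0, 0], "spin": 0},
  {"xyz": [0, 0, 0], "spin": 0},
  {"xyz": [0, 0, 0], "spin": 0},
  {"xyz": [0, 0, 0.03], "spin": 0},
  {"xyz": [0, 0, 0.03], "spin": 0},
  {"xyz": [0, 0, 0.03], "spin": 0},
  {"xyz": [0, 0, 0.02], "spin": 0},
  {"xyz": [0, 0, 0], "spin": 0},
  {"xyz": [0, 0, 0], "spin": 0},
], gripper=45)

```text
time: 14.25
tool_pos: [461.2, 204.3, 89.6]
tcp_rot: [3.142, -0.0, -0.04]
contact_force: [0.4, 0.0, -0.1]
grip_width: 41.2
finger_force: 0.0
```

```bash
python3 - <<'E'
from h import *
w=bot.capture("wrist");cv2.imwrite("pics/w5.png",w);n=bot.capture("scene");cv2.imwrite("pics/a5.png",n);o=bot.get_obs();print(o["contact_force"],bot.get_calibration("wrist")["eye"])
f=lambda i:cv2.resize(i[190:260,240:300],None,fx=6,fy=6,interpolation=cv2.INTER_CUBIC)
k=cv2.resize(w[190:295,250:380],None,fx=4,fy=4,interpolation=cv2.INTER_CUBIC)[:420]
cv2.imwrite("pics/s5.png",cv2.resize(np.hstack([f(n),k]),None,fx=.85,fy=.85))
E
```

```text
[-0.56889759  1.27008059 -0.69993373] [537.84499316 200.06698534 275.32231307]
```

View pics/s5.png

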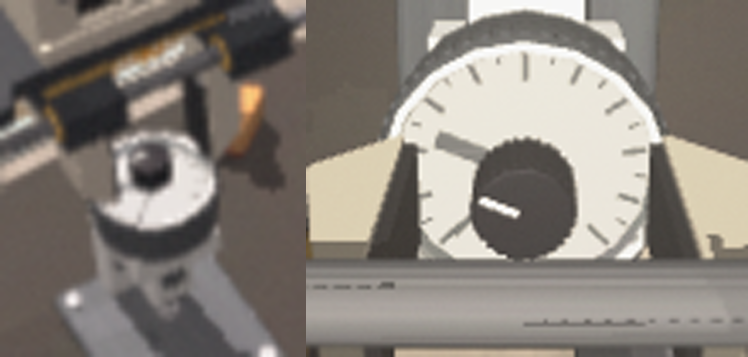

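The scene and wrist crops show the tips about level with the knob's top. The pad gap at the tips spans 71 px, which puts the tips about 33 mm behind the stated TCP, so I'm continuing down.

jog_arm([
  {"xyz": [0, 0, 0.01], "spin": 0},
  {"xyz": [0, 0, 0.01], "spin": 0},
  {"xyz": [0, 0, 0.01], "spin": 0},
  {"xyz": [0, 0, 0.01], "spin": 0},
  {"xyz": [0, 0, 0.01], "spin": 0},
  {"xyz": [0, 0, 0.01], "spin": 0},
  {"xyz": [0, 0, 0.01], "spin": 0},
  {"xyz": [0, 0, 0.01], "spin": 0},
  {"xyz": [0, 0, 0.01], "spin": 0},
  {"xyz": [0, 0, 0], "spin": 0},
])

```text
time: 15.6
tool_pos: [461.2, 204.3, 83.2]
tcp_rot: [-3.142, -0.001, -0.04]
contact_force: [-3.2, -0.5, 7.2]
grip_width: 41.2
finger_force: 4.0
```

jog_arm([
  {"xyz": [0, 0, 0], "spin": 0},
  {"xyz": [0, 0, 0], "spin": 0},
  {"xyz": [0, 0, 0], "spin": 0},
  {"xyz": [0, 0, 0], "spin": 0},
  {"xyz": [0, 0, 0], "spin": 0},
  {"xyz": [0, 0, 0], "spin": 0},
  {"xyz": [0, 0, 0], "spin": 0},
  {"xyz": [0, 0, 0], "spin": 0},
  {"xyz": [0, 0, 0], "spin": 0},
  {"xyz": [0, 0, 0], "spin": 0},
], gripper=10)

```text
time: 16.85
tool_pos: [462.1, 204.9, 83.3]
tcp_rot: [-3.14, -0.002, -0.04]
contact_force: [-0.1, 2.4, 6.7]
grip_width: 16.9
finger_force: 30.8
```

jog_arm([
  {"xyz": [0, 0, -0.015], "spin": 0},
  {"xyz": [0, 0, 0], "spin": -1},
  {"xyz": [0, 0, 0], "spin": -1},
  {"xyz": [0, 0, 0], "spin": -1},
  {"xyz": [0, 0, 0], "spin": -1},
  {"xyz": [0, 0, 0], "spin": -1},
  {"xyz": [0, 0, 0], "spin": -1},
  {"xyz": [0, 0, 0], "spin": -1},
  {"xyz": [0, 0, 0], "spin": -1},
  {"xyz": [0, 0, 0], "spin": -1},
])

```text
time: 18.1
tool_pos: [461.2, 205.3, 83.6]
tcp_rot: [-3.141, -0.001, 0.863]
contact_force: [0.2, 5.7, 0.6]
grip_width: 16.9
finger_force: 32.6
```

jog_arm([
  {"xyz": [0, 0, 0], "spin": -1},
  {"xyz": [0, 0, 0], "spin": -1},
  {"xyz": [0, 0, 0], "spin": -0.5},
  {"xyz": [0, 0, 0], "spin": 0},
  {"xyz": [0, 0, 0], "spin": 0},
  {"xyz": [0, 0, 0], "spin": 0},
  {"xyz": [0, 0, 0], "spin": 0},
  {"xyz": [0, 0, 0], "spin": 0},
  {"xyz": [0, 0, 0], "spin": 0},
  {"xyz": [0, 0, 0], "spin": 0},
])

```text
time: 19.35
tool_pos: [461.0, 205.4, 83.6]
tcp_rot: [-3.141, -0.002, 1.109]
contact_force: [-1.1, 4.7, 1.6]
grip_width: 16.8
finger_force: 32.9
```

```bash
python3 -c "
from h import *
o=bot.get_obs();print(o['moment'],o['finger_force'])"
```

```text
[ 1.07184789  0.02589174 -0.07369818] 32.88924724794924
```

jog_arm([
  {"xyz": [0, 0, 0], "spin": -0.4},
  {"xyz": [0, 0, 0], "spin": -0.4},
  {"xyz": [0, 0, 0], "spin": 0},
  {"xyz": [0, 0, 0], "spin": 0},
  {"xyz": [0, 0, 0], "spin": 0},
  {"xyz": [0, 0, 0], "spin": 0},
  {"xyz": [0, 0, 0], "spin": 0},
  {"xyz": [0, 0, 0], "spin": 0},
  {"xyz": [0, 0, 0], "spin": 0},
  {"xyz": [0, 0, 0], "spin": 0},
])

```text
time: 20.6
tool_pos: [460.7, 205.5, 83.6]
tcp_rot: [-3.14, -0.002, 1.189]
contact_force: [-2.1, 6.1, 1.6]
grip_width: 16.8
finger_force: 33.0
```

```bash
python3 -c "
from h import *
o=bot.get_obs();print(o['moment'],o['finger_force'],o['tcp_rot'])"
```

```text
[ 1.1727642   0.23427528 -0.09079703] 32.99347812862834 [-3.14030981e+00 -1.59756185e-03  1.18928203e+00]
```

jog_arm([
  {"xyz": [0, 0, 0], "spin": 0},
  {"xyz": [0, 0, 0], "spin": 0},
  {"xyz": [0, 0, 0], "spin": 0},
  {"xyz": [0, 0, -0.1], "spin": 0},
  {"xyz": [0, 0, -0.2], "spin": 0},
  {"xyz": [0, 0, -0.2], "spin": 1},
  {"xyz": [0, 0, 0], "spin": 1},
  {"xyz": [0, 0, 0], "spin": 1},
  {"xyz": [0, 0, 0], "spin": 1},
  {"xyz": [0, 0, 0], "spin": 1},
], gripper=100)

```text
time: 21.85
tool_pos: [461.3, 204.3, 124.1]
tcp_rot: [3.141, -0.0, 0.686]
contact_force: [-0.4, -0.2, -0.2]
grip_width: 91.8
finger_force: 0.0
```

jog_arm([
  {"xyz": [0, 0, 0], "spin": 1},
  {"xyz": [0, 0, 0], "spin": 1},
  {"xyz": [0, 0, 0], "spin": 1},
  {"xyz": [0, 0, 0], "spin": 1},
  {"xyz": [0, 0, 0], "spin": 1},
  {"xyz": [0, 0, 0], "spin": 1},
  {"xyz": [0, 0, 0], "spin": 1},
  {"xyz": [0, 0, 0], "spin": 0.3},
  {"xyz": [0, 0, 0], "spin": 0},
  {"xyz": [0, 0, 0], "spin": 0},
])

```text
time: 23.1
tool_pos: [461.2, 204.3, 123.7]
tcp_rot: [3.142, -0.0, -0.039]
contact_force: [-0.1, -0.4, 0.2]
grip_width: 91.6
finger_force: 0.0
```

```bash
python3 - <<'E'
from h import *
c=bot.get_calibration("wrist");w=bot.capture("wrist");cv2.imwrite("pics/w6.png",w)
print(c["eye"],c["rotation"])
p=proj(c,[461,204.5,115]);x0,y0=int(p[0])-75,int(p[1])-60;print(x0,y0)
cv2.imwrite("pics/w6c.png",cv2.resize(w[y0:y0+120,x0:x0+150],None,fx=5,fy=5,interpolation=cv2.INTER_CUBIC))
E
```

```text
[537.82123918 200.12998286 309.34013019] [ 2.85606004e+00  2.99699206e-05 -1.60898060e+00]
239 165
```

View pics/w6c.png

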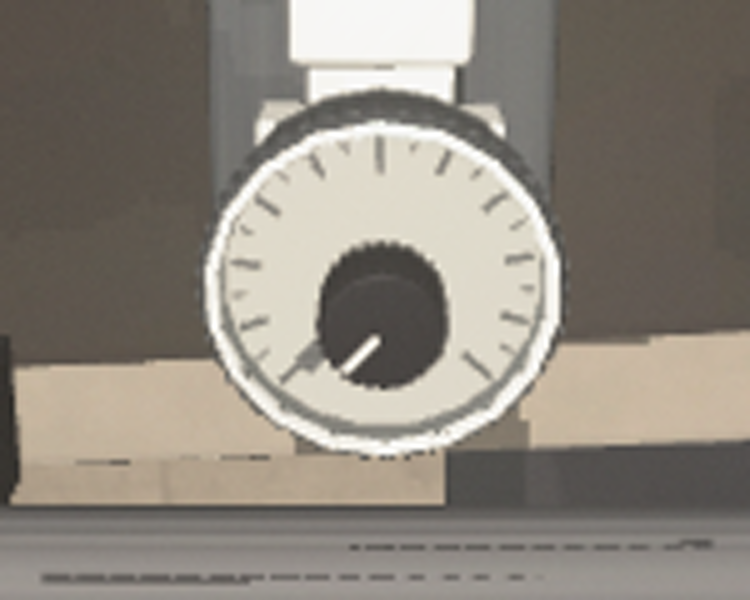

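The maximum hand and the white line now lie on the zero mark: line from (378,340) to (345,374), zero tick at (280,380). Next is the head grasp.

jog_arm([
  {"xyz": [0, 0, 0.2], "spin": 0},
  {"xyz": [0, 0, 0.2], "spin": 0},
  {"xyz": [0, 0, 0.15], "spin": 0},
  {"xyz": [0, 0, 0.1], "spin": 0},
  {"xyz": [0, 0, 0.1], "spin": 0},
  {"xyz": [0, 0, 0], "spin": 0},
  {"xyz": [0, 0, 0], "spin": 0},
  {"xyz": [0, 0, 0], "spin": 0},
  {"xyz": [0, 0, 0], "spin": 0},
  {"xyz": [0, 0, 0], "spin": 0},
])

```text
time: 24.4
tool_pos: [461.2, 204.3, 63.7]
tcp_rot: [3.142, -0.0, -0.04]
contact_force: [-0.3, 0.4, -0.5]
grip_width: 92.0
finger_force: 0.0
```

jog_arm([
  {"xyz": [0, 0, 0], "spin": 0},
  {"xyz": [0, 0, 0], "spin": 0},
  {"xyz": [0, 0, 0], "spin": 0},
  {"xyz": [0, 0, 0], "spin": 0},
  {"xyz": [0, 0, 0], "spin": 0},
  {"xyz": [0, 0, 0], "spin": 0},
  {"xyz": [0, 0, 0], "spin": 0},
  {"xyz": [0, 0, 0], "spin": 0},
  {"xyz": [0, 0, 0], "spin": 0},
  {"xyz": [0, 0, 0], "spin": 0},
], gripper=40)

```text
time: 25.65
tool_pos: [461.5, 205.1, 63.8]
tcp_rot: [-3.14, -0.001, -0.04]
contact_force: [1.2, 5.2, 0.6]
grip_width: 55.4
finger_force: 30.0
```

jog_arm([
  {"xyz": [0, 0, -0.05], "spin": 0},
  {"xyz": [0, 0, -0.1], "spin": 0},
  {"xyz": [0, 0, -0.15], "spin": 0},
  {"xyz": [0, 0, -0.2], "spin": 0},
  {"xyz": [0, 0, -0.2], "spin": 0},
  {"xyz": [0, 0, -0.2], "spin": 0},
  {"xyz": [0, 0, -0.15], "spin": 0},
  {"xyz": [0, 0, -0.05], "spin": 0},
  {"xyz": [0, 0, 0], "spin": 0},
  {"xyz": [0, 0, 0], "spin": 0},
])

```text
time: 26.9
tool_pos: [460.7, 204.2, 151.0]
tcp_rot: [3.141, 0.001, -0.04]
contact_force: [0.6, 0.2, -2.8]
grip_width: 55.5
finger_force: 30.0
```

```bash
python3 - <<'E'
from h import *
c=bot.get_calibration("wrist");w=bot.capture("wrist");cv2.imwrite("pics/w7.png",w);o=bot.get_obs();print(o["moment"],o["contact_force"],o["tool_pos"])
n=bot.capture("top");cv2.imwrite("pics/b2.png",n);t=bot.get_calibration("top")
s=bot.get_calibration("scene");a=cv2.imread("pics/a.png");b=cv2.imread("pics/b.png")
# badge: white blob in seat; z dome ~24-26
for nm,im,cc,(x0,x1,y0,y1) in(("top",b,t,(345,373,208,238)),("scene",a,s,(340,380,190,228))):
  r=im[y0:y1,x0:x1];
  for th in (150,180,200):
    m=(r.min(2)>th).astype(np.uint8);k,l,st,ce=cv2.connectedComponentsWithStats(m)
    i=1+st[1:,4].argmax();u,v=ce[i]+[x0,y0];print(nm,th,st[i,2:],u,v,onz(cc,u,v,24))
# reference: gauge ring bias in top
r=b[200:232,255:290];m=(r.min(2)>150).astype(np.uint8);k,l,st,ce=cv2.connectedComponentsWithStats(m);i=1+st[1:,4].argmax();u,v=ce[i]+[255,200];print("ring top",st[i],u,v,onz(t,u,v,108))
E
```

```text
[-0.04380845 -0.01247715 -0.03896553] [-0.24006877  0.59167306 -4.03978759] [460.75842848 204.18844835 150.95240649]
top 150 [ 19  20 272] 359.06985294117646 221.56617647058823 [460.32975902 -39.84990563  24.        ]
top 180 [ 14  15 158] 359.246835443038 221.73417721518987 [459.837012   -40.36054389  24.        ]
top 200 [ 13  13 134] 359.1044776119403 221.69402985074626 [459.9544974  -39.94652312  24.        ]
scene 150 [ 24  17 311] 359.09324758842445 206.22829581993568 [457.96473864 -42.41832358  24.        ]
scene 180 [ 15  11 139] 359.0863309352518 206.28776978417267 [457.81229677 -42.28149364  24.        ]
scene 200 [ 15  11 131] 359.08396946564886 206.26717557251908 [457.87174518 -42.31924147  24.        ]
ring top [  7   3  21  25 355] 272.37746478873237 215.23098591549297 [467.63782273 205.51566904 108.        ]
```

jog_arm([
  {"xyz": [0.01, 0.2, 0], "spin": 0},
  {"xyz": [0.01, 0.4, 0], "spin": 0},
  {"xyz": [0.01, 0.5, 0], "spin": 0},
  {"xyz": [0.01, 0.4, 0], "spin": 0},
  {"xyz": [0.01, 0.3, 0], "spin": 0},
  {"xyz": [0, 0.2, 0], "spin": 0},
  {"xyz": [0, 0, 0], "spin": 0},
  {"xyz": [0, 0, 0], "spin": 0},
  {"xyz": [0, 0, 0], "spin": 0},
  {"xyz": [0, 0, 0], "spin": 0},
])

```text
time: 28.25
tool_pos: [458.7, 44.9, 151.6]
tcp_rot: [3.142, 0.0, -0.039]
contact_force: [0.1, -0.1, -3.5]
grip_width: 55.7
finger_force: 30.0
```

```bash
python3 - <<'E'
from h import *
c=bot.get_calibration("wrist");o=bot.get_obs();w=bot.capture("wrist");cv2.imwrite("pics/w8.png",w);print(o["contact_force"],o["tool_pos"])
p=proj(c,[459,-41,26]);x0,y0=int(p[0])-60,int(p[1])-60;print(p)
cv2.imwrite("pics/w8c.png",cv2.resize(w[y0:y0+120,x0:x0+120],None,fx=5,fy=5,interpolation=cv2.INTER_CUBIC));print(x0,y0)
r=w[y0:y0+120,x0:x0+120]
for th in(150,180,210,225):
    m=(r.min(2)>th).astype(np.uint8);k,l,st,ce=cv2.connectedComponentsWithStats(m);i=l[60,60] or 1+st[1:,4].argmax()
    cn=max(cv2.findContours((l==i).astype(np.uint8),0,1)[0],key=len);q=np.array([onz(c,a+x0,b+y0,23)[:2] for a,b in cv2.convexHull(cn)[:,0]],np.float32)
    print(th,st[i],cv2.fitEllipse(q))
m=cv2.inRange(r,(0,0,0),(90,90,90));u,v=p-[x0,y0];yy,xx=np.mgrid[:120,:120];m[(xx-u)**2+(yy-v)**2>10**2]=0
q=cv2.moments(m,True);print("ring",q["m00"],onz(c,q["m10"]/max(q["m00"],1)+x0,q["m01"]/max(q["m00"],1)+y0,26))
E
```

```text
[ 0.10163067 -0.14822145 -3.47143723] [458.66086749  44.85428676 151.56268938]
[390.98004064 184.22653644]
330 124
150 [ 45  43  33  32 827] ((459.5198059082031, -42.10589599609375), (37.32699966430664, 38.03178787231445), 166.45802307128906)
180 [ 45  43  33  32 782] ((459.58673095703125, -42.24666213989258), (36.588958740234375, 37.26382827758789), 4.448290824890137)
210 [60 58  5  5 19] ((458.3517150878906, -43.07872772216797), (4.945694446563721, 5.088145732879639), 70.7293472290039)
225 [60 59  5  4 15] ((457.89508056640625, -42.97315216064453), (3.990598440170288, 4.847355842590332), 168.8092803955078)
ring 0.0 [527.59089431  26.45215541  26.        ]
```

View pics/w8c.png

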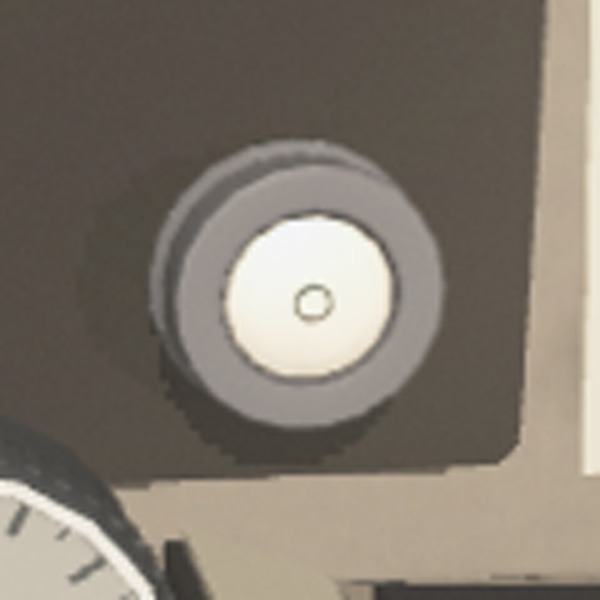

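The nest and badge are clear. The badge's white disc fits a 37–38 mm circle at (459.5,-42.2) and the pen ring is at crop (313,302), which gives about (459.2,-42.3). I'm moving over it and lowering.

jog_arm([
  {"xyz": [0.01, 0.2, 0], "spin": 0},
  {"xyz": [0.02, 0.4, 0], "spin": 0},
  {"xyz": [0.01, 0.3, 0], "spin": 0},
  {"xyz": [0.01, 0.19, 0], "spin": 0},
  {"xyz": [0, 0, 0.2], "spin": 0},
  {"xyz": [0, 0, 0.3], "spin": 0},
  {"xyz": [0, 0, 0.2], "spin": 0},
  {"xyz": [0, 0, 0.12], "spin": 0},
  {"xyz": [0, 0, 0], "spin": 0},
  {"xyz": [0, 0, 0], "spin": 0},
])

```text
time: 29.55
tool_pos: [459.7, -43.2, 86.6]
tcp_rot: [3.141, -0.001, -0.04]
contact_force: [0.4, 0.0, -3.4]
grip_width: 55.1
finger_force: 30.0
```

```bash
python3 - <<'E'
from h import *
F=[];
for i in range(6):
  o=bot.get_obs();F.append(o["contact_force"]);
  if i<5: w=bot.capture("wrist")
c=bot.get_calibration("wrist");cv2.imwrite("pics/w9.png",w);print(np.mean(F,0),np.std(F,0),o["tool_pos"],o["tcp_rot"])
# gauge ring relative to TCP: fit bright ring
z=o["tool_pos"][2]+20.2+24
p=proj(c,[o["tool_pos"][0],o["tool_pos"][1],z]);print(p)
m=(w.min(2)>170).astype(np.uint8);k,l,st,ce=cv2.connectedComponentsWithStats(m)
for i in range(1,k):
  if st[i,4]>300 and abs(ce[i][0]-p[0])<40: print(st[i],ce[i])
E
```

```text
[-0.09790206 -0.14711236 -2.82270739] [0.50997494 0.25112136 0.48985334] [459.42678243 -43.05077839  86.37850225] [ 3.14135718e+00 -7.69344798e-04 -4.01788285e-02]
[314.20874545 260.18704234]
[294 184  40  26 711] [313.07313643 196.60900141]
[ 268  218   97   48 2915] [316.79039451 243.2813036 ]
```

jog_arm([
  {"xyz": [0, -0.02, 0.04], "spin": 0},
  {"xyz": [0, 0, 0.04], "spin": 0},
  {"xyz": [0, 0, 0.04], "spin": 0},
  {"xyz": [0, 0, 0.03], "spin": 0},
  {"xyz": [0, 0, 0.02], "spin": 0},
  {"xyz": [0, 0, 0], "spin": 0},
  {"xyz": [0, 0, 0], "spin": 0},
  {"xyz": [0, 0, 0], "spin": 0},
  {"xyz": [0, 0, 0], "spin": 0},
  {"xyz": [0, 0, 0], "spin": 0},
])

```text
time: 31.05
tool_pos: [459.3, -41.4, 72.4]
tcp_rot: [3.141, -0.0, -0.04]
contact_force: [0.4, -0.1, -2.8]
grip_width: 55.4
finger_force: 30.0
```

```bash
cat > f.py <<'E'
from h import *
F=[]
for i in range(10):
  o=bot.get_obs();F.append(o["contact_force"])
  w=bot.capture("wrist")
print(np.mean(F,0),np.std(F,0),o["tool_pos"],o["tcp_rot"],o["time"]);cv2.imwrite("pics/f.png",w)
E
python3 f.py
```

```text
[ 0.27596868  0.16693342 -2.48884249] [0.42283899 0.4281197  0.49030105] [459.28538275 -41.39468878  72.41943647] [ 3.14150858e+00 -5.82450199e-05 -4.01964703e-02] 31.5
```

jog_arm([
  {"xyz": [0, 0, 0.01], "spin": 0},
  {"xyz": [0, 0, 0.01], "spin": 0},
  {"xyz": [0, 0, 0.01], "spin": 0},
  {"xyz": [0, 0, 0], "spin": 0},
  {"xyz": [0, 0, 0], "spin": 0},
  {"xyz": [0, 0, 0], "spin": 0},
  {"xyz": [0, 0, 0], "spin": 0},
  {"xyz": [0, 0, 0], "spin": 0},
  {"xyz": [0, 0, 0], "spin": 0},
  {"xyz": [0, 0, 0], "spin": 0},
])

```text
time: 32.8
tool_pos: [459.3, -41.4, 70.0]
tcp_rot: [3.142, -0.0, -0.04]
contact_force: [0.4, 0.7, -1.0]
grip_width: 55.3
finger_force: 30.0
```

```bash
python3 f.py
```

```text
[-0.05547361  0.61287965 -0.72436928] [0.57266211 0.68622359 0.33681395] [459.27184724 -41.39049565  70.01680089] [ 3.14152809e+00 -3.73757010e-05 -4.02182567e-02] 33.25
```

jog_arm([
  {"xyz": [0, 0, 0.01], "spin": 0},
  {"xyz": [0, 0, 0.01], "spin": 0},
  {"xyz": [0, 0, 0.01], "spin": 0},
  {"xyz": [0, 0, 0.01], "spin": 0},
  {"xyz": [0, 0, 0.01], "spin": 0},
  {"xyz": [0, 0, 0], "spin": 0},
  {"xyz": [0, 0, 0], "spin": 0},
  {"xyz": [0, 0, 0], "spin": 0},
  {"xyz": [0, 0, 0], "spin": 0},
  {"xyz": [0, 0, 0], "spin": 0},
])

```text
time: 34.55
tool_pos: [459.3, -41.4, 66.0]
tcp_rot: [3.142, -0.0, -0.04]
contact_force: [-0.4, 0.9, 2.0]
grip_width: 55.7
finger_force: 30.0
```

```bash
python3 f.py
```

```text
[0.25280415 1.02914443 2.14940115] [0.41553967 0.31031018 0.51152895] [459.28721364 -41.4073749   66.01222075] [ 3.14150793e+00 -5.31335166e-05 -4.01899204e-02] 35.0
```

```bash
python3 - <<'E'
from h import *
c=bot.get_calibration("wrist");o=bot.get_obs();T=o["tool_pos"];w=cv2.imread("pics/f.png")
z=T[2]+20.2+24
P=lambda u,v,z:onz(c,u,v,z)
m=(w.min(2)>170).astype(np.uint8);k,l,st,ce=cv2.connectedComponentsWithStats(m)
i=[j for j in range(1,k) if st[j,4]>1000 and abs(ce[j][0]-314)<40];print([st[j] for j in i])
j=max(i,key=lambda j:st[j,4])
for v in range(st[j,1],st[j,1]+st[j,3],5):
  xs=np.where(l[v]==j)[0];a,b=P(xs.min(),v,z),P(xs.max(),v,z);print(v,xs.min(),xs.max(),((a+b)/2)[:2].round(1),np.hypot(*(a-b)[:2]).round(1))
print("TCP",T,"pred tcp px",proj(c,[T[0],T[1],z]))
# top of ring (far edge) -> +27.2 from axis
v=st[j,1];xs=np.where(l[v]==j)[0];print("axis x from far edge",P(xs.mean(),v,z)[:2]-[27.2,0])
E
```

```text
[array([ 268,  218,   97,   48, 2765], dtype=int32)]
218 315 318 [484.3 -43.7] 1.6
223 294 338 [481.4 -43.3] 23.5
228 286 347 [478.5 -43.5] 32.8
233 281 352 [475.6 -43.3] 38.4
238 277 357 [472.7 -43.5] 43.6
243 273 360 [469.7 -43.1] 47.7
248 271 362 [466.7 -43. ] 50.1
253 269 364 [463.7 -42.9] 52.6
258 268 364 [460.6 -42.5] 53.5
263 269 364 [457.4 -42.6] 53.3
TCP [459.29207903 -41.39987508  66.01009151] pred tcp px [314.16510984 260.20791051]
axis x from far edge [457.07173307 -43.68407517]
```

jog_arm([
  {"xyz": [0, 0, 0.01], "spin": 0},
  {"xyz": [0, 0, 0], "spin": 0},
  {"xyz": [0, 0, 0], "spin": 0},
  {"xyz": [0, 0, 0], "spin": 0},
  {"xyz": [0, 0, 0], "spin": 0},
  {"xyz": [0, 0, 0], "spin": 0},
  {"xyz": [0, 0, 0], "spin": 0},
  {"xyz": [0, 0, 0], "spin": 0},
  {"xyz": [0, 0, 0], "spin": 0},
  {"xyz": [0, 0, 0], "spin": 0},
])

```text
time: 36.3
tool_pos: [459.2, -41.4, 65.2]
tcp_rot: [3.142, 0.0, -0.04]
contact_force: [0.6, 1.5, 2.3]
grip_width: 55.4
finger_force: 30.0
```

```bash
python3 f.py; python3 - <<'E'
from h import *
# badge blob and load of the knob line check
w=cv2.imread("pics/f.png");c=bot.get_calibration("wrist");z=bot.get_obs()["tool_pos"][2]+20.2+39
m=(w[255:300,295:335].min(2)>150).astype(np.uint8)
print("\n".join("".join(".#"[v] for v in r) for r in m[:40]))
E
```

```text
[0.37472214 0.97394017 1.96675205] [0.46917013 0.41274038 0.41876287] [459.27928891 -41.39615405  65.20471774] [ 3.14152938e+00 -2.10973147e-05 -4.02199766e-02] 36.75
#########..........................#####
########............................####
#######.............................####
#######...............................##
######................................##
#####.................................##
#####..................................#
#####..................................#
#####...................................
####....................................
####...............##...................
........................................
........................................
........................................
........................................
........................................
........................................
........................................
........................................
........................................
........................................
........................................
........................................
........................................
........................................
........................................
........................................
........................................
........................................
........................................
........................................
........................................
........................................
........................................
........................................
........................................
........................................
........................................
.........###########....###########.....
.............###################........
```

```bash
python3 - <<'E'
from h import *
c=bot.get_calibration("wrist");T=bot.get_obs()["tool_pos"];w=cv2.imread("pics/f.png").min(2)
m=(w>170).astype(np.uint8);k,l,st,ce=cv2.connectedComponentsWithStats(m)
print([s for s in st[1:] if s[4]>1000])
g=np.array([458.3,-42.6,T[2]+20.2+18.]);big=cv2.GaussianBlur(w,(0,0),.6)
R=np.array([13,14.5,16,17.5,19,20.5,22])
for n in np.arange(2,8.3,.2):
  a=np.radians(135-27*n)-.04; v=[]
  for r in R:
    u=proj(c,g+[r*np.cos(a),r*np.sin(a),0]);v.append(int(cv2.getRectSubPix(big,(1,1),tuple(map(float,u)))[0,0]))
  print(round(n,1),v)
E
```

```text
[array([  221,     0,   419,   248, 44406], dtype=int32), array([ 268,  218,   97,   48, 2761], dtype=int32), array([  70,  386,  157,   14, 1627], dtype=int32)]
2.0 [179, 178, 178, 178, 177, 175, 176]
2.2 [178, 179, 178, 179, 178, 179, 178]
2.4 [179, 179, 179, 178, 178, 177, 147]
2.6 [179, 178, 178, 179, 178, 179, 178]
2.8 [179, 178, 179, 179, 149, 143, 149]
3.0 [179, 179, 179, 178, 174, 173, 174]
3.2 [179, 179, 179, 179, 179, 178, 178]
3.4 [179, 179, 179, 179, 179, 172, 145]
3.6 [179, 180, 179, 179, 179, 179, 186]
3.8 [179, 180, 179, 178, 161, 166, 175]
4.0 [180, 179, 180, 177, 162, 160, 169]
4.2 [172, 179, 179, 179, 179, 179, 193]
4.4 [112, 122, 146, 179, 179, 168, 193]
4.6 [106, 111, 109, 125, 175, 179, 201]
4.8 [113, 118, 137, 169, 176, 178, 201]
5.0 [173, 176, 174, 134, 130, 134, 173]
5.2 [180, 180, 179, 179, 180, 179, 208]
5.4 [180, 180, 179, 179, 179, 177, 201]
5.6 [179, 180, 179, 180, 179, 177, 198]
5.8 [179, 180, 180, 180, 179, 180, 183]
6.0 [180, 180, 179, 176, 128, 121, 139]
6.2 [179, 179, 179, 180, 177, 179, 182]
6.4 [179, 179, 179, 180, 179, 179, 182]
6.6 [180, 179, 179, 179, 179, 172, 167]
6.8 [179, 179, 180, 179, 180, 179, 179]
7.0 [179, 179, 180, 179, 149, 139, 143]
7.2 [179, 179, 179, 179, 172, 173, 175]
7.4 [179, 179, 179, 179, 179, 180, 179]
7.6 [180, 180, 180, 179, 179, 178, 148]
7.8 [179, 179, 179, 179, 179, 179, 179]
8.0 [179, 179, 179, 179, 171, 149, 152]
8.2 [179, 179, 179, 179, 176, 166, 172]
```

The maximum hand reads about 4.65 N, close to the wrist-force estimate of 5 N. I'm adding a little more push.

jog_arm([
  {"xyz": [0, 0, 0.01], "spin": 0},
  {"xyz": [0, 0, 0.005], "spin": 0},
  {"xyz": [0, 0, 0], "spin": 0},
  {"xyz": [0, 0, 0], "spin": 0},
  {"xyz": [0, 0, 0], "spin": 0},
  {"xyz": [0, 0, 0], "spin": 0},
  {"xyz": [0, 0, 0], "spin": 0},
  {"xyz": [0, 0, 0], "spin": 0},
  {"xyz": [0, 0, 0], "spin": 0},
  {"xyz": [0, 0, 0], "spin": 0},
])

```text
time: 38.05
tool_pos: [459.3, -41.4, 64.0]
tcp_rot: [3.141, -0.0, -0.04]
contact_force: [-0.4, 1.1, 3.2]
grip_width: 55.0
finger_force: 30.0
```

```bash
python3 f.py; python3 - <<'E'
from h import *
c=bot.get_calibration("wrist");T=bot.get_obs()["tool_pos"];w=cv2.imread("pics/f.png").min(2)
g=np.array([458.3,-42.6,T[2]+20.2+18.]);big=cv2.GaussianBlur(w,(0,0),.6)
for n in np.arange(4,7.3,.2):
  a=np.radians(135-27*n)-.04
  print(round(n,1),[int(cv2.getRectSubPix(big,(1,1),tuple(map(float,proj(c,g+[r*np.cos(a),r*np.sin(a),0]))))[0,0]) for r in (13,14.5,16,17.5,19)])
E
```

```text
[0.31765111 1.29310934 3.20633278] [0.5935592  0.37648529 0.34873274] [459.27680076 -41.37838725  64.01607991] [ 3.14152091e+00 -2.66277162e-05 -4.01768267e-02] 38.5
4.0 [179, 179, 179, 178, 162]
4.2 [179, 179, 180, 179, 179]
4.4 [179, 179, 179, 180, 179]
4.6 [179, 180, 179, 179, 179]
4.8 [179, 179, 178, 175, 177]
5.0 [178, 180, 175, 133, 131]
5.2 [170, 175, 178, 180, 179]
5.4 [112, 112, 135, 167, 178]
5.6 [105, 105, 109, 127, 172]
5.8 [117, 124, 149, 179, 179]
6.0 [173, 180, 179, 177, 128]
6.2 [179, 179, 180, 179, 177]
6.4 [180, 180, 180, 179, 179]
6.6 [179, 179, 180, 179, 179]
6.8 [179, 179, 180, 179, 180]
7.0 [179, 179, 180, 180, 149]
7.2 [179, 180, 179, 179, 173]
```

```bash
python3 -c "
from plant import bot
print(bot.close_job())"
```

```text
the job is handed in; nothing more can be done
None
```

I handed the job in at 38.5 s of the 64 s allowed, but the hand-in returned no verdict: the maximum hand was turned back to zero, the gauge was lifted out, and it is still held on the badge's pen ring at about 6 N (maximum hand 5.6 N, wrist force about 6.05 N, highest so far). The grip was aligned with the ring to about 1–2 mm, and I viewed 11 pictures, one over the limit of 10.

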